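# Walk the setting bar across to the bench strip

### The job

Walk the square-edged aluminium bar sideways across the bench to the thin dark steel strip that is screwed flat to the bench, sliding it flat all the way without lifting it. Take two steps: swing either end on to the middle of the strip while the other end stays planted where it is, then, keeping the first end on the strip, swing the other end round on to it. Leave the bar lying along the middle of the strip, within the strip's length.

Things in the scene. Friction and masses are not known exactly. Their poses are not given: they have to be found in the camera images.
- bar_mid (a point): Centre (half-way up) of the loose bare-aluminium bar, 200 mm long, 24 mm wide, 30 mm high, about 0.35 kg, lying on the bench. The only bar-shaped block of metal here (the thin file with a wooden handle is not it). Axes: y along its length towards the end with the small hanging hole, x across its 24 mm width, z up. It can be gripped across its width anywhere, for instance at its middle.
- bar_hole_end (a point): Point inside the bar 10 mm from the tip of the end that has a small dark round hanging hole in its top, half-way up (15 mm above the bench); it lies 90 mm from the bar's centre along the bar's +y. This is the point meant where the rules speak of this end. Axes as the bar's.
- bar_plain_end (a point): The like point 10 mm from the tip of the plain end, 90 mm from the bar's centre along the bar's -y; 15 mm above the bench. Axes as the bar's. The two steps shift the bar by up to 90 mm lengthwise towards the end planted first, so choose the first end to swing so that the bar finishes within the strip's length.
- strip_mid (a point): Centre of the flat dark steel strip fixed to the bench, 380 mm long, 44 mm wide, under 1 mm thick, three bright screw heads along its middle (things slide over it freely). Axes: y along its length, x across, z up. It lies nearer the robot or farther than the bar, roughly parallel to it, some 75 to 130 mm away. To the right of both a solid mains cord lies on the bench, fixed; behind it stands a tall blue machine.

How it is judged:
By the outcome, as a careful person would: the job done as asked, in the order asked, and still so for the second after the job is handed in, with the robot touching nothing.
It also fails if it takes over 43 s, if anything falls off the work surface, if the arm or the gripper's body presses on something with over 40 N, if the wrist force passes 120 N, or if a joint passes its speed limit or range.

### The arm

A 7-joint arm with a two-finger parallel gripper is mounted at the origin on the work surface; the furniture and walls round the work are solid. World frame = base frame: x ahead of the robot, y to its left, z up, the work surface at z = 0. Lengths are in m, angles in rad, forces in N, time in s.
With the tool pointing down it reaches from about 0.425 to 0.875 m from the base axis. Payload 4.7 kg.
Tool frame: the origin (TCP) lies at the very end of the fingers, on their centre line; the grasp point (between the pads) lies 19 mm behind it; z points along the fingers, y is the line along which they close (so a half turn about z gives the same grasp; the last joint's range is limited). The gripper opens to 87 mm and grips with 3 to 60 N. Pads are 19 mm wide; open, the fingers measure 117 mm over their backs; the gripper's body (75 mm by 190 mm) begins 51 mm behind the grasp point.
Start: joints at [1.134, 0.321, -0.07, 1.45, 0.023, 1.371, -0.057], TCP at [0.283, -0.585, 0.223] pointing down, gripper open.
Joint ranges: [-2.86, 2.86], [-0.3, 2.09], [-1.38, 1.24], [0.06, 2.45], [-1.56, 4.7], [0.09, 2.05], [-2.69, 2.69]. Speed limits (rad/s): [2.57, 2.57, 3.14, 3.14, 3.14, 3.14, 3.14].

### API

Orientations are given as a rotation vector (axis times angle).
In Python, from bench import ctrl, get_image, job gives the robot as it stands.
- The arm moves only by the shell command python3 -m crank 'ROWS' [FORCE]. ROWS is JSON, a list that holds one entry, the list of rows, each a list of 5 numbers: the shift along the tool's x, y, z in mm, then the turn about the tool's z in rad, then the closure, from -1 (fully open) to 1 (shut), so that 0 is half open. A call has 1 to 10 rows; each row shifts and turns the commanded pose from where the row before left it, along the tool's axes as they then stand; what a row does not reach is not made up. A row lasts 1/12 s, in which the tool goes at most 41.7 mm and 7.16 degrees, less where a joint would pass 70% of its speed; a pose out of reach is approached as far as the arm can. A call with a gripper value outside its range is refused whole. The fingers move at their own pace and stop on an object; FORCE is the grip in N (left out, the last holds). Time passes only in rows, so rows that do not move let the fingers close. It gives the time, the measured TCP pose, the force, the opening and the grip force at its end, in the units of the state.
- ctrl.get_state(): the state, without advancing time (a new reading comes with each control period).
- get_image(name): name is "scene" or "top" or "wrist"; returns a dict with "pixels" (384x512x3 uint8, red, green, blue), "fx", "fy", "cx", "cy" (pixels), "k1" (the pictures are not rectified: a ray, as slopes to the right and down, at radius r is drawn at 1 + k1 r^2 times it, then the intrinsics apply), "T" (4x4, takes a point from camera to world coordinates); the wrist camera has in their place "T_tool_cam" (4x4, takes a point from camera to tool coordinates, whose origin is the TCP and whose axes are the flange's). Camera axes: x right, y down, z forward; pixel columns grow to the right and rows downward; lengths in m; the calibration is good to about 2 mm. A picture is of the moment at which its call begins: read the wrist's pose just before it. There is no depth.
- job.close_job(): hands the job in; it is judged then, once.
The state is a dict: "time": time; "joint_positions": joint angles; "qd": joint speeds; "joint_torque": joint torques, N m; "position": TCP position; "tool_rot": TCP orientation; "ft_force": force on the tool from outside, world axes, zero at the start; "torque": the same for the moment, N m; "grip_width": opening from 0.0 (shut) to 1.0 (fully open); "grip_force": force on a finger pad.
Only numpy, scipy, OpenCV 4.12 (cv2) and the standard library are available. Lean on these libraries where they do the work, as an engineer would, in place of code of your own. Each camera call takes 0.05 s, during which the arm holds its last target. There are 200 camera calls.

## Working session

There is one attempt and no reset: what is moved stays moved. The work goes in short steps, Python scripts to look and compute and a shell command to move; the robot and the scene stay as the last step left them, time stands still between calls to the robot, and variables do not carry over. Pictures are saved under pics/ and viewed, at most 10 in all, crops included, and the job is handed in when it is done.

```bash
mkdir -p pics; ls
cat > h.py <<'E'
import numpy as np,cv2
from bench import ctrl,get_image,job
from scipy.spatial.transform import Rotation as R
def snap(name,fn):
    s=ctrl.get_state();im=get_image(name)
    cv2.imwrite('pics/'+fn,im['pixels'][:,:,::-1])
    if 'T' in im: T=np.array(im['T'])
    else:
        W=np.eye(4);W[:3,:3]=R.from_rotvec(s['tool_rot']).as_matrix();W[:3,3]=s['position'];T=W@np.array(im['T_tool_cam'])
    np.savez('pics/'+fn+'.npz',T=T,K=[im[k] for k in('fx','fy','cx','cy','k1')])
    return s
def px2w(fn,uv,z):
    d=np.load('pics/'+fn+'.npz');fx,fy,cx,cy,k1=d['K'];T=d['T']
    out=[]
    for u,v in uv:
        p=np.array([(u-cx)/fx,(v-cy)/fy]);q=p.copy()
        for _ in range(30): q=p/(1+k1*(q@q))
        r=T[:3,:3]@np.array([*q,1]);out.append(T[:3,3]+r*(z-T[2,3])/r[2])
    return np.array(out)
E
python3 -c "
from h import *
s=snap('top','top0.png');print({k:np.round(s[k],3) for k in ('time','position','tool_rot','grip_width','ft_force')})
snap('scene','sc0.png')
print(R.from_rotvec(s['tool_rot']).as_matrix().round(3))"
```

```text
pics
{'time': np.float64(0.0), 'position': array([ 0.283, -0.585,  0.221]), 'tool_rot': array([-3.06e+00, -7.02e-01,  1.00e-03]), 'grip_width': np.float64(1.008), 'ft_force': array([ 0.62 ,  0.129, -0.059])}
[[ 0.9    0.436 -0.001]
 [ 0.436 -0.9    0.002]
 [-0.    -0.002 -1.   ]]
```

View pics/top0.png

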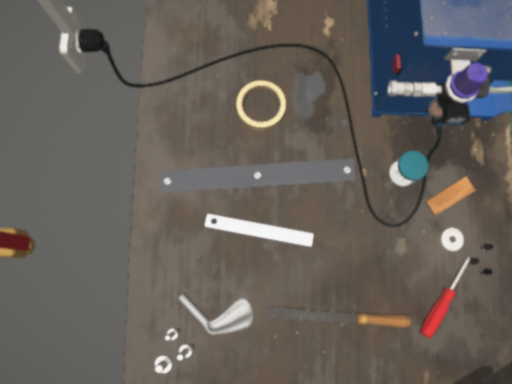

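View pics/sc0.png

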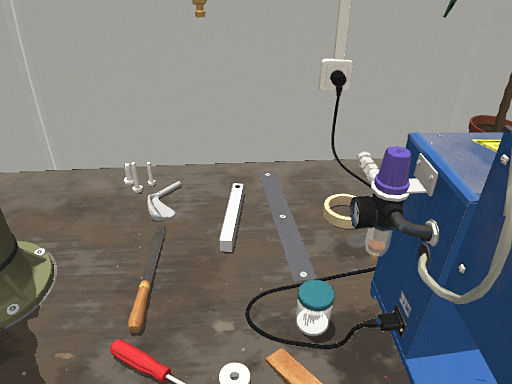

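The top view shows the bar with its hole end at about (214,220) and plain end at about (312,240). The strip runs from (162,181) to (355,169), and the cord is to the right, around x≈355-380. I'll measure these by segmentation.

```bash
python3 -c "
from h import *
im=cv2.imread('pics/top0.png').astype(int)
m=(im.min(2)>190).astype(np.uint8);n,l,st,c=cv2.connectedComponentsWithStats(m)
i=l[232,270];ys,xs=np.where(l==i);b=cv2.boxPoints(cv2.minAreaRect(np.c_[xs,ys].astype(np.float32)))
print(st[i],b); w=px2w('top0.png',b,0.03);print(w.round(4),w.mean(0).round(4))
print([np.linalg.norm(w[k]-w[k-1]).round(4) for k in range(4)])
print('hole',px2w('top0.png',[(214,221)],.03).round(4))
print('screws',px2w('top0.png',[(167,181),(257,175.5),(347,170)],.001).round(4))
print('strip corners',px2w('top0.png',[(162,172),(163,191),(354,159),(355,179)],.001).round(4))
print('cord',px2w('top0.png',[(352,110),(357,150),(362,180),(370,210),(390,225)],.005).round(3))
"
```

```text
[ 205  214  108   32 1387] [[204.23975 226.01831]
 [206.6784  213.12833]
 [313.26868 233.29407]
 [310.83002 246.18405]]
[[0.4518 0.2663 0.03  ]
 [0.4758 0.2626 0.03  ]
 [0.442  0.0657 0.03  ]
 [0.4183 0.0703 0.03  ]] [0.447  0.1662 0.03  ]
[np.float64(0.1989), np.float64(0.0242), np.float64(0.1998), np.float64(0.0241)]
hole [[0.4614 0.2486 0.03  ]]
screws [[ 0.5406  0.3445  0.001 ]
 [ 0.5546  0.1706  0.001 ]
 [ 0.5689 -0.0047  0.001 ]]
strip corners [[ 0.5582  0.3552  0.001 ]
 [ 0.5208  0.3513  0.001 ]
 [ 0.5913 -0.019   0.001 ]
 [ 0.5513 -0.0201  0.001 ]]
cord [[ 0.691 -0.017  0.005]
 [ 0.609 -0.024  0.005]
 [ 0.549 -0.033  0.005]
 [ 0.49  -0.047  0.005]
 [ 0.462 -0.085  0.005]]
```

```bash
cat >> h.py <<'E'
def togo(xy,ang,z):
    "tool-frame shift (mm) and turn (rad) to reach xy,z with tool x at world angle ang (deg)"
    s=ctrl.get_state();M=R.from_rotvec(s['tool_rot']).as_matrix()
    d=M.T@(np.array([*xy,z])-s['position'])*1000
    a=np.degrees(np.arctan2(M[1,0],M[0,0]))
    print('t',round(s['time'],2),'pos',np.round(s['position'],4),'ang',a.round(2),'tilt',M[:2,2].round(4),'F',np.round(s['ft_force'],1),'w',round(s['grip_width'],3),'gf',np.round(s['grip_force'],1))
    print('shift',d.round(1),'turn',np.radians(-((ang-a+180)%360-180)).round(4))
E
python3 -m crank '[[[25,-25,0,0,-1],[25,-25,0,0,-1],[25,-25,0,0,-1],[25,-25,0,0,-1],[25,-25,0,0,-1],[25,-25,0,0,-1],[25,-25,0,0,-1],[25,-25,0,0,-1],[25,-25,0,0,-1],[25,-25,0,0,-1]]]' 30
python3 -c "
from h import *
togo((.447,.166),80.24,.18)"
```

```text
time: 0.93
position: [0.3993, -0.2493, 0.2223]
tool_rot: [-3.062, -0.702, 0.001]
ft_force: [0.1, -0.2, 0.1]
grip_width: 0.998
grip_force: 0.0
t 0.93 pos [ 0.3993 -0.2493  0.2223] ang 25.82 tilt [-0.0004 -0.0001] F [ 0.1 -0.2  0.1] w 0.998 gf 0.0
shift [ 223.9 -353.    42.2] turn -0.9498
```

```bash
python3 -m crank '[[[20,-32,0,0,-1],[20,-32,0,0,-1],[20,-32,0,0,-1],[20,-32,0,0,-1],[20,-32,0,0,-1],[20,-32,0,0,-1],[20,-32,0,0,-1],[20,-32,0,0,-1],[20,-32,0,0,-1],[20,-32,0,0,-1]]]' >/dev/null
python3 -m crank '[[[24,-33,0,-0.05,-1],[0,0,5,-0.1,-1],[0,0,5,-0.1,-1],[0,0,5,-0.1,-1],[0,0,5,-0.1,-1],[0,0,5,-0.1,-1],[0,0,5,-0.1,-1],[0,0,5,-0.1,-1],[0,0,5,-0.1,-1],[0,0,5,-0.1,-1]]]'
python3 -c "
from h import *
snap('wrist','w0.png')
togo((.447,.166),80.24,.005)"
```

```text
time: 2.6
position: [0.4468, 0.164, 0.177]
tool_rot: [-2.397, -2.031, 0.001]
ft_force: [0.0, -0.0, 0.2]
grip_width: 1.0
grip_force: 0.0
t 2.65 pos [0.4461 0.1638 0.176 ] ang 80.8 tilt [-0.0022 -0.0006] F [ 0.2 -0.5 -1.5] w 1.0 gf 0.0
shift [  2.5   0.9 171. ] turn 0.0098
```

View pics/w0.png

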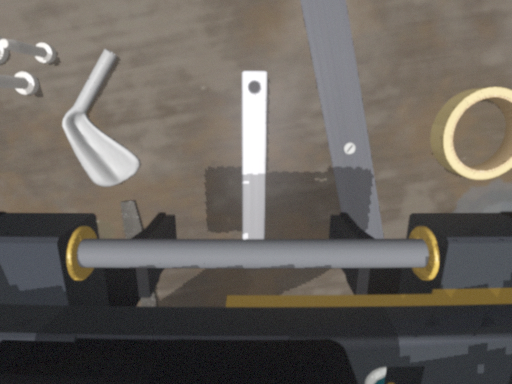

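The wrist view shows the bar upright between the fingers: hole at (254,87), tip at v≈71. The strip is at upper right with a screw at (350,149). I'll refine the bar and strip from this view.

```bash
python3 -c "
from h import *
im=cv2.imread('pics/w0.png').astype(int)
P=[]
for v in range(80,166,8):
    r=im[v,225:290].min(1);x=np.where(r>185)[0]+225
    if v<78 or v>96: P.append((x.min()-.5,x.max()+.5,v))
P=np.array(P);print(P.astype(int).tolist())
a=px2w('w0.png',P[:,[0,2]],.03);b=px2w('w0.png',P[:,[1,2]],.03)
c=(a+b)/2;f=np.polyfit(c[:,1],c[:,0],1)
print('width',np.linalg.norm((b-a).mean(0)),'ang',90-np.degrees(np.arctan(f[0])),'x at y=.166',np.polyval(f,.166))
print('tip',px2w('w0.png',[(255,71)],.03),'hole',px2w('w0.png',[(254.5,87)],.03))
print('screw',px2w('w0.png',[(349.5,148.5)],.001))
print('strip edges L,R',px2w('w0.png',[(303,5),(325,140),(347,5),(371,145)],.001).round(4))
print('top tip',px2w('top0.png',[(205.5,219.5)],.03))
"
```

```text
[[241, 265, 104], [241, 265, 112], [241, 265, 120], [241, 265, 128], [241, 265, 136], [241, 265, 144], [241, 265, 152], [241, 264, 160]]
width 0.023859011832888345 ang 80.3231870689249 x at y=.166 0.4481425795155549
tip [[0.46585071 0.26281762 0.03      ]] hole [[0.46299942 0.24840047 0.03      ]]
screw [[0.55697692 0.16825393 0.001     ]]
strip edges L,R [[0.5241 0.3199 0.001 ]
 [0.531  0.182  0.001 ]
 [0.5678 0.3131 0.001 ]
 [0.581  0.1683 0.001 ]]
top tip [[0.46390424 0.26440191 0.03      ]]
```

```bash
python3 -m crank '[[[2,2,20,0.008,-1],[0,0,25,0,-1],[0,0,25,0,-1],[0,0,25,0,-1],[0,0,25,0,-1],[0,0,20,0,-1],[0,0,15,0,-1],[0,0,8,0,-1],[0,0,5,0,-1],[0,0,0,0,-1]]]' 30
python3 -c "
from h import *
togo((.448,.1655),80.3,.006)"
```

```text
time: 3.48
position: [0.449, 0.1657, 0.009]
tool_rot: [-2.41, -2.014, 0.002]
ft_force: [0.1, 0.1, 0.9]
grip_width: 0.997
grip_force: 0.0
t 3.48 pos [0.449  0.1657 0.009 ] ang 79.75 tilt [-0.0013 -0.0001] F [0.1 0.1 0.9] w 0.997 gf 0.0
shift [-0.4 -0.9  3. ] turn -0.0095
```

```bash
python3 -m crank '[[[0,-0.5,2,-0.007,-1],[0,0,0,0,0.3],[0,0,0,0,0.6],[0,0,0,0,1],[0,0,0,0,1],[0,0,0,0,1],[0,0,0,0,1],[0,0,0,0,1],[0,0,0,0,1],[0,0,0,0,1]]]' 30
python3 -c "
from h import *
togo((.448,.1655),80.3,.006)
snap('top','top1.png')
im=cv2.imread('pics/top1.png')[120:280,130:400];cv2.imwrite('pics/t1c.png',cv2.resize(im,None,fx=2.5,fy=2.5))"
```

```text
time: 4.32
position: [0.4489, 0.1658, 0.0075]
tool_rot: [2.403, 2.024, -0.0]
ft_force: [1.0, 0.8, -0.3]
grip_width: 0.405
grip_force: 0.0
t 4.32 pos [0.4489 0.1658 0.0075] ang 80.2 tilt [-0.0001 -0.0002] F [ 1.   0.8 -0.3] w 0.405 gf 0.0
shift [-0.5 -0.8  1.5] turn -0.0017
```

View pics/t1c.png

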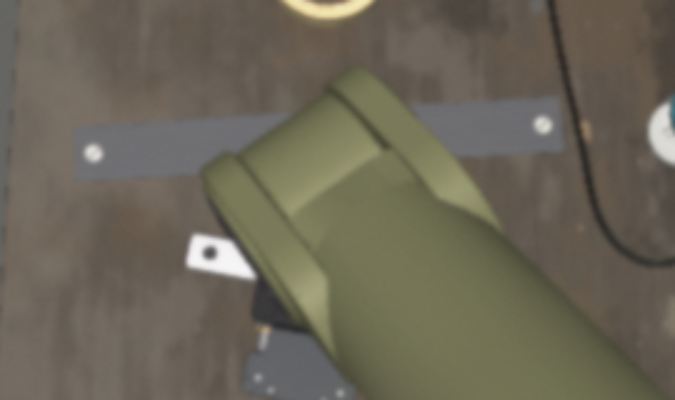

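The hole is still at top-image pixel (214,221), so the bar hasn't moved. The fingers are still closing, so I'll keep going.

```bash
python3 -m crank '[[[0,0,0,0,1],[0,0,0,0,1],[0,0,0,0,1],[0,0,0,0,1],[0,0,0,0,1],[0,0,0,0,1],[0,0,0,0,1]]]' 30
python3 -c "
from h import *
snap('wrist','w1.png')
s=ctrl.get_state();im=cv2.imread('pics/w1.png').astype(int);r=im[100,150:400].min(1)
togo((.448,.1655),80.3,.006)
# bar centre estimate along tool: H from bar fit
B=np.array([.448,.1655]);th=np.radians(80.3);L=.09
S=np.array([.5555,.1697]);sa=np.radians(94.65);sv=np.array([np.cos(sa),np.sin(sa)]);n=np.array([np.sin(sa),-np.cos(sa)])
c=np.array(s['position'][:2])
# bar now: centreline through TCP, at tool angle; lengthwise from B
M=R.from_rotvec(s['tool_rot']).as_matrix();d=M[:2,0];d=d/np.linalg.norm(d)
off=(B-c)@d;print('bar centre ahead of tcp',off)
H=c+d*(off+L);h=(H-S)@n;a1=np.degrees(sa)+np.degrees(np.arcsin(-h/.18))
a0=np.degrees(np.arctan2(d[1],d[0]));print('H',H,'h',h,'a0',a0,'a1',a1,'step1 turn',a1-a0,'final s',(H-S)@sv-.18*np.sqrt(1-(h/.18)**2)+.09)
for N,A,r in((10,(a1-a0),off+L),(8,94.65-a1,off-L)):
    t=np.radians(A/N);# ccw; tool: x along, y is to the right (cw)
    print(N,'row: x',1000*r*(1-np.cos(t)),'y',1000*r*np.sin(t),'turn',-t)
"
```

```text
time: 4.95
position: [0.4487, 0.1659, 0.0075]
tool_rot: [-2.403, -2.024, 0.001]
ft_force: [-1.7, -0.0, 1.1]
grip_width: 0.276
grip_force: 30.0
t 5.0 pos [0.4487 0.1659 0.0075] ang 80.21 tilt [-0.0004 -0.0002] F [-2.6 -0.9  0.8] w 0.271 gf 30.0
shift [-0.5 -0.6  1.5] turn -0.0016
bar centre ahead of tcp -0.000524721365733557
H [0.46390404 0.25408571] h -0.08445343289621109 a0 80.20703931420068 a1 122.63145402140394 step1 turn 42.424414707203255 final s 0.022575611031286483
10 row: x 0.2451664773491317 y 6.619106521546131 turn -0.07404457198722028
8 row: x -0.16862332309046307 y 5.522746133217338 turn 0.06104606277111332
```

View pics/w1.png

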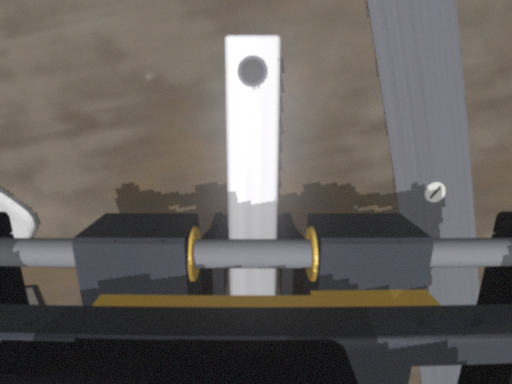

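The bar is gripped at 30 N and lies straight in the jaws, with the hole at (252,71). Now step 1: swing the plain end about the hole end, first half.

```bash
python3 -m crank '[[[0.06,3.3,0,-0.037,1],[0.06,3.3,0,-0.037,1],[0.06,3.3,0,-0.037,1],[0.06,3.3,0,-0.037,1],[0.06,3.3,0,-0.037,1],[0.06,3.3,0,-0.037,1],[0.06,3.3,0,-0.037,1],[0.06,3.3,0,-0.037,1],[0.06,3.3,0,-0.037,1],[0.06,3.3,0,-0.037,1]]]' >/dev/null
python3 -m crank '[[[0,0,0,0,1],[0,0,0,0,1]]]' >/dev/null
cat >> h.py <<'E'
def arc(piv,ang,lead):
    "pivot held at piv (world), at 'lead' m ahead of tcp along tool x: final tcp for tool angle ang"
    a=np.radians(ang);togo(np.array(piv)-lead*np.array([np.cos(a),np.sin(a)]),ang,.0075)
    s=ctrl.get_state();M=R.from_rotvec(s['tool_rot']).as_matrix()
    print('pivot now',(s['position'][:2]+lead*M[:2,0]).round(4))
E
python3 -c "
from h import *
arc((.4639,.2541),122.6,.0895)"
```

```text
t 6.0 pos [0.4823 0.1662 0.0075] ang 101.35 tilt [0.0009 0.    ] F [ 0.1 -0.2 -0.4] w 0.269 gf 30.0
shift [ 6.4 31.7  0. ] turn -0.3709
pivot now [0.4646 0.2539]
```

```bash
python3 -m crank '[[[0.06,3.2,0,-0.037,1],[0.06,3.3,0,-0.037,1],[0.06,3.2,0,-0.037,1],[0.06,3.3,0,-0.037,1],[0.06,3.2,0,-0.037,1],[0.06,3.3,0,-0.037,1],[0.06,3.2,0,-0.037,1],[0.06,3.3,0,-0.037,1],[0.06,3.2,0,-0.037,1],[0.06,3.3,0,-0.037,1]]]' >/dev/null
python3 -m crank '[[[0,0,0,0,1],[0,0,0,0,1]]]' >/dev/null
python3 -c "
from h import *
arc((.4639,.2541),122.6,.0895)
snap('wrist','w2.png');snap('top','top2.png');snap('scene','sc2.png')
a=cv2.imread('pics/sc2.png')[130:330,130:380];b=cv2.imread('pics/w2.png')
cv2.imwrite('pics/c2.png',np.hstack([cv2.resize(a,(480,384)),b])[:, :992] if 0 else cv2.resize(np.hstack([cv2.resize(a,(480,384)),b]),(800,310)))
"
```

```text
t 7.0 pos [0.512  0.1783 0.0075] ang 122.53 tilt [0.0008 0.    ] F [ 0.1 -1.5 -0.8] w 0.27 gf 30.0
shift [0.3 0.3 0. ] turn -0.0013
pivot now [0.4639 0.2538]
```

View pics/c2.png

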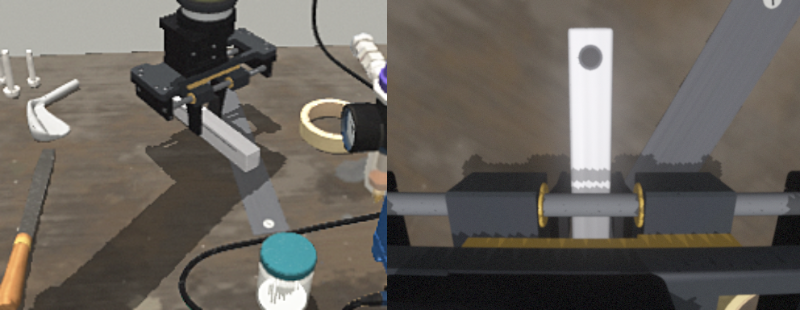

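View pics/top2.png

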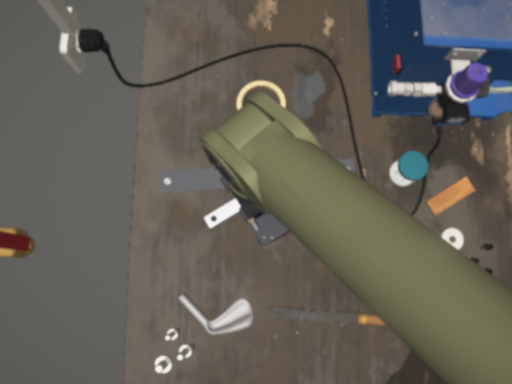

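The plain end is over the strip, and the hole end is still near (214,219) in the top view. I'll cross-check the tip and strip in the scene view before the second swing.

```bash
python3 -c "
from h import *
print('tip corners',px2w('sc2.png',[(287,236.6),(297.4,228.2)],.03).round(4))
print('screws',px2w('sc2.png',[(303.2,274.7)],.001).round(4),px2w('sc0.png',[(303.5,274.5),(282.5,216.5),(267,175)],.001).round(4))
print('hole',px2w('top2.png',[(213.5,219)],.03).round(4))
d=np.array([np.cos(np.radians(122.53)),np.sin(np.radians(122.53))])
P=np.array([.512,.1783])-.0905*d;print('expected tip',P-.01*d,'P',P)
S=np.array([.5555,.1697]);sa=np.radians(94.65);print('P off line',(P-S)@[np.sin(sa),-np.cos(sa)])
arc(P,94.65,-.0905)"
```

```text
tip corners [[0.5506 0.0675 0.03  ]
 [0.5748 0.0909 0.03  ]]
screws [[ 0.5711 -0.0071  0.001 ]] [[ 0.5717 -0.0066  0.001 ]
 [ 0.5571  0.1673  0.001 ]
 [ 0.5416  0.3386  0.001 ]]
hole [[0.4651 0.2497 0.03  ]]
expected tip [0.56604298 0.09356744] P [0.56066557 0.10199854]
P off line -0.0003399020027018217
t 7.15 pos [0.512  0.1783 0.0075] ang 122.54 tilt [0.0009 0.    ] F [ 1.7 -0.1 -1.7] w 0.276 gf 30.0
shift [-10.6  42.3   0.1] turn 0.4868
pivot now [0.5607 0.102 ]
```

```bash
python3 -m crank '[[[-0.05,3.1,0,0.035,1],[-0.05,3.1,0,0.035,1],[-0.05,3.2,0,0.035,1],[-0.05,3.1,0,0.035,1],[-0.05,3.2,0,0.035,1],[-0.05,3.1,0,0.035,1],[-0.05,3.2,0,0.035,1],[0,0,0,0,1],[0,0,0,0,1]]]' >/dev/null
python3 -c "
from h import *
arc((.561,.102),94.65,-.0905)"
```

```text
t 7.9 pos [0.5314 0.1884 0.0075] ang 108.6 tilt [0.0002 0.0006] F [-0.5  0.1  0.1] w 0.275 gf 30.0
shift [-3.5 22.3  0. ] turn 0.2435
pivot now [0.5602 0.1027]
```

```bash
python3 -m crank '[[[-0.1,3.2,0,0.035,1],[-0.1,3.2,0,0.035,1],[-0.1,3.2,0,0.035,1],[-0.1,3.2,0,0.035,1],[-0.1,3.2,0,0.035,1],[-0.1,3.2,0,0.035,1],[-0.1,3.2,0,0.034,1],[0,0,0,0,1],[0,0,0,0,1]]]' >/dev/null
python3 -c "
from h import *
arc((.561,.102),94.65,-.0905)
snap('wrist','w3.png')"
```

```text
t 8.65 pos [0.5534 0.1924 0.0075] ang 94.65 tilt [0.0002 0.0004] F [-0.3  0.1 -0.7] w 0.269 gf 30.0
shift [-0.2  0.2  0. ] turn -0.0001
pivot now [0.5607 0.1022]
```

View pics/w3.png

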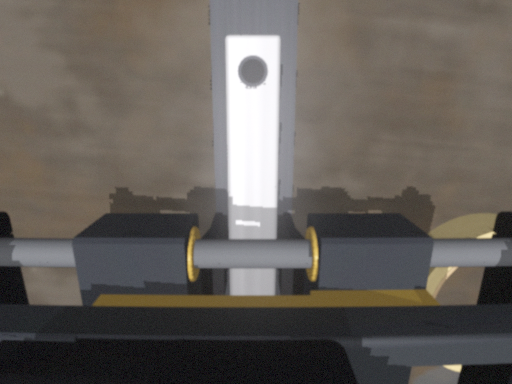

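The bar lies parallel to the strip and centred on it: bar 226–279 px against strip 210–299 px. I'll release, rise and back away.

```bash
python3 -m crank '[[[0,0,0,0,0.2],[0,0,0,0,0],[0,0,0,0,-0.3],[0,0,0,0,-0.3],[0,0,0,0,-0.3],[0,0,0,0,-0.3],[0,0,0,0,-0.3],[0,0,0,0,-0.3]]]'
python3 -m crank '[[[0,0,-5,0,-0.3],[0,0,-10,0,-0.3],[0,0,-20,0,-0.3],[0,0,-25,0,-0.3],[0,0,-25,0,-0.3],[0,0,-25,0,-0.3],[0,0,-25,0,-0.3],[0,0,-25,0,-0.3],[0,0,-25,0,-0.3],[0,0,0,0,-0.3]]]'
python3 -m crank '[[[-30,0,0,0,-0.3],[-30,0,0,0,-0.3],[-30,0,0,0,-0.3],[-30,0,0,0,-0.3],[-30,0,0,0,-0.3],[-30,0,0,0,-0.3],[-30,0,0,0,-0.3],[0,-30,0,0,-0.3],[0,-30,0,0,-0.3],[0,0,0,0,-0.3]]]'
python3 -c "
from h import *
snap('top','top3.png')
im=cv2.imread('pics/top3.png')[100:300,120:420];cv2.imwrite('pics/t3c.png',cv2.resize(im,None,fx=2.5,fy=2.5))"
```

```text
time: 9.37
position: [0.5534, 0.1921, 0.0075]
tool_rot: [2.131, 2.309, -0.0]
ft_force: [-0.7, 1.0, -0.2]
grip_width: 0.642
grip_force: 0.0
time: 10.2
position: [0.5561, 0.194, 0.199]
tool_rot: [2.127, 2.305, 0.012]
ft_force: [0.5, 1.2, 0.6]
grip_width: 0.652
grip_force: 0.0
time: 11.03
position: [0.5057, -0.0228, 0.1919]
tool_rot: [-2.131, -2.306, 0.008]
ft_force: [0.3, 1.9, -0.4]
grip_width: 0.654
grip_force: 0.0
```

View pics/t3c.png

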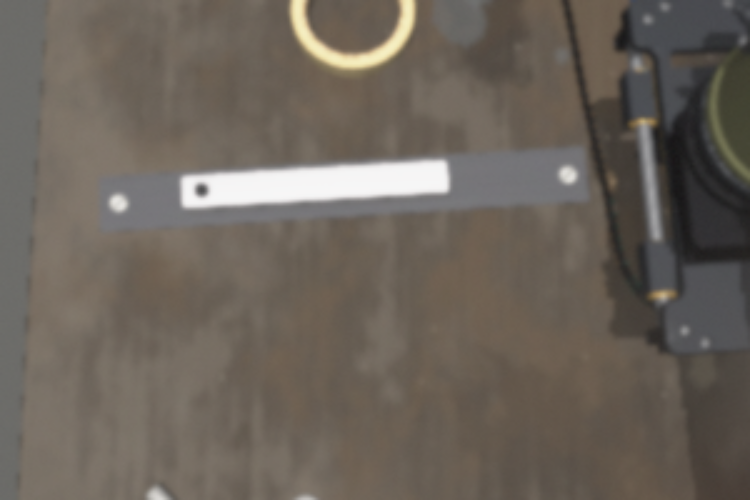

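The bar is on the strip, from crop (181,190) to (449,177). It looks slightly high in the picture, so I'll check numerically whether that's parallax.

```bash
python3 -c "
from h import *
im=cv2.imread('pics/top3.png').astype(int)
m=(im.min(2)>190).astype(np.uint8);n,l,st,c=cv2.connectedComponentsWithStats(m)
i=l[173,250];ys,xs=np.where(l==i);b=cv2.boxPoints(cv2.minAreaRect(np.c_[xs,ys].astype(np.float32)))
w=px2w('top3.png',b,.03);C=w.mean(0)[:2];print(st[i],w.round(4).tolist(),C)
s=px2w('top3.png',[(120+118.5/2.5,100+203/2.5),(120+568/2.5,100+175/2.5)],.001)[:,:2]
d=s[0]-s[1];d/=np.linalg.norm(d);n=np.array([d[1],-d[0]]);S=s.mean(0)
print('strip',S,'ang',np.degrees(np.arctan2(d[1],d[0])),'bar off',(C-S)@n,'along',(C-S)@d)
e=w[:,:2];o=sorted(e.tolist(),key=lambda p:np.dot(p,d));print('ends off',[(np.mean(o[k:k+2],0)-S)@n for k in(0,2)])
"
```

```text
[ 193  164  107   19 1345] [[0.5572, 0.2925, 0.03], [0.5733, 0.093, 0.03], [0.5485, 0.0916, 0.03], [0.5325, 0.29, 0.03]] [0.55286817 0.19174983]
strip [0.55457737 0.16930572] ang 94.71190409086847 bar off 0.0001402584916606179 along 0.02250865478411748
ends off [np.float64(-4.040944761664284e-05), np.float64(0.00032092643093799153)]
```

Both ends are within 0.5 mm of the strip's centre line, and the robot is clear.

```bash
python3 -c "
from h import *
print(job.close_job())"
```

```text
the job is handed in; nothing more can be done
None
```

Job handed in at about 11 s of the 43 s allowed: the bar was slid flat in two pivoting steps (plain end first, then hole end) and lies along the strip's middle, both ends measured within 0.5 mm of the centre line, 22 mm from centre lengthwise, and the robot is clear.

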